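# Seal the pantry canisters and put them and the scoop away

### The job

The filled steel canisters on the counter still have their lid buttons popped up: press each button fully down until it clicks and stays down, and do that before you lift the canister. Then stand every canister upright in the tray slot that carries the print of its own base, and lay the measuring scoop, standing on its bowl, in its own rest (the shallow box with the scoop's print). There may be three or four canisters; leave the other pantry goods where they are.

Things in the scene. Friction and masses are not known exactly. Their poses are not given: they have to be found in the camera images.
- canister_round: the large round storage canister: brushed-steel body with a white lid of the same outline, cylinder, 66 mm across, 92 mm tall to the lid's top; a round grey button, 32 mm across, in the middle of the lid; origin at the centre of its underside, z up. 0.18 to 0.47 kg. Grip it by the sides of its lid or body. May be absent in a run.
- canister_small: the small round storage canister: brushed-steel body with a white lid of the same outline, cylinder, 48 mm across, 72 mm tall to the lid's top; a round grey button, 32 mm across, in the middle of the lid; origin at the centre of its underside, z up. 0.18 to 0.47 kg. Grip it by the sides of its lid or body. May be absent in a run.
- canister_square: the square storage canister: brushed-steel body with a white lid of the same outline, square, 62 x 62 mm, 86 mm tall to the lid's top; a round grey button, 32 mm across, in the middle of the lid; origin at the centre of its underside, z up. 0.18 to 0.47 kg. Grip it by the sides of its lid or body. May be absent in a run.
- canister_oblong: the oblong storage canister: brushed-steel body with a white lid of the same outline, oblong, 50 mm along its own x and 72 mm along its own y, 100 mm tall to the lid's top; a round grey button, 32 mm across, in the middle of the lid; origin at the centre of its underside, z up. 0.18 to 0.47 kg. Grip it by the sides of its lid or body. May be absent in a run.
- button_round (a joint): the large round canister's push-to-seal button, a spring plunger, in m: 0 = popped up, its flat top 14 mm above the lid's top; 0.011 = fully down at its stop, top 3 mm above the lid, sealed. Takes about 9 N to start, less as it goes down; past about 7.5 mm it clicks over and stays down by itself, let go before that it springs back up. None if the canister is absent.
- button_small (a joint): the small round canister's push-to-seal button, a spring plunger, in m: 0 = popped up, its flat top 14 mm above the lid's top; 0.011 = fully down at its stop, top 3 mm above the lid, sealed. Takes about 9 N to start, less as it goes down; past about 7.5 mm it clicks over and stays down by itself, let go before that it springs back up. None if the canister is absent.
- button_square (a joint): the square canister's push-to-seal button, a spring plunger, in m: 0 = popped up, its flat top 14 mm above the lid's top; 0.011 = fully down at its stop, top 3 mm above the lid, sealed. Takes about 9 N to start, less as it goes down; past about 7.5 mm it clicks over and stays down by itself, let go before that it springs back up. None if the canister is absent.
- button_oblong (a joint): the oblong canister's push-to-seal button, a spring plunger, in m: 0 = popped up, its flat top 14 mm above the lid's top; 0.011 = fully down at its stop, top 3 mm above the lid, sealed. Takes about 9 N to start, less as it goes down; past about 7.5 mm it clicks over and stays down by itself, let go before that it springs back up. None if the canister is absent.
- slot_round_floor (a point): centre of the floor of the large round canister's slot, an open plywood box 78 mm (its x) by 84 mm (its y) inside; 4 mm walls rise 15 mm above this floor, on the far side (+x) a ledge 22 mm deep. Label: dark full-size print of the canister's base on the floor, a small one on the card on the ledge.
- slot_small_floor (a point): centre of the floor of the small round canister's slot, an open plywood box 78 mm (its x) by 84 mm (its y) inside; 4 mm walls rise 15 mm above this floor, on the far side (+x) a ledge 22 mm deep. Label: dark full-size print of the canister's base on the floor, a small one on the card on the ledge.
- slot_square_floor (a point): centre of the floor of the square canister's slot, an open plywood box 78 mm (its x) by 84 mm (its y) inside; 4 mm walls rise 15 mm above this floor, on the far side (+x) a ledge 22 mm deep. Label: dark full-size print of the canister's base on the floor, a small one on the card on the ledge.
- slot_oblong_floor (a point): centre of the floor of the oblong canister's slot, an open plywood box 78 mm (its x) by 84 mm (its y) inside; 4 mm walls rise 15 mm above this floor, on the far side (+x) a ledge 22 mm deep. Label: dark full-size print of the canister's base on the floor, a small one on the card on the ledge, the 72 mm side along the slot's y.
- tray: fixed wooden tray, 124 x 404 mm, on which the four slots stand side by side along its y, 94 mm apart, in an order that changes; board 8 mm thick, end boards 34 mm high; origin on the table under the row's middle. The slots' floors are 11 mm above the table
- scoop: steel measuring scoop standing on its bowl: bowl 56 mm across at the rim, 34 mm tall; straight flat handle 14 mm wide, 4 mm thick, from the bowl out to 120 mm from the bowl's axis along the scoop's -x, its top 33 mm above the underside. Origin at the centre of the bowl's underside, z up. About 0.11 kg, nearly all in the bowl.
- scoop_grip (a point): a point on the middle of the scoop's handle, 58 mm from the bowl's axis (scoop's -x) and 31 mm above the underside; good to grip across the handle (along the scoop's y)
- scoop_mid (a point): the middle of the scoop's whole length, 46 mm from the bowl's axis towards the handle, at the height of the underside
- scoop_rest_floor (a point): centre of the floor of the scoop's rest: a shallow open plywood box with a dark full-size print of the scoop, 170 mm along its x by 68 mm along its y inside, walls 4 mm thick that rise 10 mm above this floor; the floor is 5 mm above the table. The print has the bowl at +x; the scoop may lie either way round
- fish_tin: bystander, to be left alone: flat fish tin, 84 mm across, 36 mm tall; origin at the centre of its underside
- spice_jar: bystander, to be left alone: slim spice jar, 44 mm across, 95 mm tall; origin at the centre of its underside
- sauce_jar: bystander, to be left alone: sauce jar, 72 mm across, 110 mm tall; origin at the centre of its underside
- onion: bystander, to be left alone: an onion, 72 mm across, 73 mm tall; origin at the centre of its underside
- jar_lid: bystander, to be left alone: a loose steel jar lid, 70 mm across, 12 mm tall; origin at the centre of its underside
- oil_bottle: bystander, to be left alone: green oil bottle, 64 mm across, 230 mm tall; origin at the centre of its underside
- measuring_cup: bystander, to be left alone: steel measuring cup, 72 mm across, 55 mm tall; origin at the centre of its underside
Things that resemble listed ones, but are neither listed nor needed, are in the scene too. What is shaped like the scoop but green is not meant.

How it is judged:
At the end, for the whole second after the job is handed in: Every canister present: button down over 9.5 of 11 mm, upright within 0.1 rad, at rest on the floor (within 4 mm) of its own slot, centre within 32 mm of the slot's; scoop flat on its bowl in its rest, along it within 0.25 rad either way round, its middle within 22 mm of the rest's centre (value of joint each of button_round, button_small, button_square, button_oblong above 0.0095 m and horizontal distance between canister_round and slot_round_floor below 0.032 m and z of canister_round in the frame of slot_round_floor between -0.004 and 0.004 m and angle between each of canister_round, canister_small, canister_square, canister_oblong's own z axis and vertical below 0.1 rad and linear speed of each of canister_round, canister_small, canister_square, canister_oblong, scoop below 0.02 m/s and horizontal distance between canister_small and slot_small_floor below 0.032 m and z of canister_small in the frame of slot_small_floor between -0.004 and 0.004 m and horizontal distance between canister_square and slot_square_floor below 0.032 m and z of canister_square in the frame of slot_square_floor between -0.004 and 0.004 m and horizontal distance between canister_oblong and slot_oblong_floor below 0.032 m and z of canister_oblong in the frame of slot_oblong_floor between -0.004 and 0.004 m and horizontal distance between scoop_mid and scoop_rest_floor below 0.022 m and z of scoop in the frame of scoop_rest_floor below 0.004 m and angle between scoop's own z axis and vertical below 0.12 rad and angle between the x axis of scoop and the x axis of scoop_rest_floor, either way round below 0.25 rad); the robot touches nothing.
It fails at once if the large round canister is lifted before its button is down (height (world z) of canister_round above 0.03 m and value of joint button_round below 0.0075 m).
It fails at once if the small round canister is lifted before its button is down (height (world z) of canister_small above 0.03 m and value of joint button_small below 0.0075 m).
It fails at once if the square canister is lifted before its button is down (height (world z) of canister_square above 0.03 m and value of joint button_square below 0.0075 m).
It fails at once if the oblong canister is lifted before its button is down (height (world z) of canister_oblong above 0.03 m and value of joint button_oblong below 0.0075 m).
It fails at once if a bystander is disturbed: moved more than 4 cm (distance of any of fish_tin, spice_jar, sauce_jar, onion, jar_lid, oil_bottle, measuring_cup from where it was at the start of the episode above 0.04 m).
Of canister_round, canister_small, canister_square, canister_oblong only 3 to 4 are there at a start; the rules pass over those that are not, and their reading is None.
At some moment in a run one of canister_round, canister_small, canister_square, canister_oblong, scoop may be knocked a few centimetres aside while the robot is not near it.
It also fails if it takes over 210 s, if anything falls off the work surface, if the arm or the gripper's body presses on something with over 40 N, if the wrist force passes 120 N, or if a joint passes its speed limit or range.

### The arm

A 7-joint arm with a two-finger parallel gripper is mounted at the origin on the work surface. World frame = base frame: x ahead of the robot, y to its left, z up, the work surface at z = 0. Lengths are in m, angles in rad, forces in N, time in s.
With the tool pointing down it reaches from about 0.4 to 0.85 m from the base axis. Payload 4.5 kg.
Tool frame: the origin (TCP) lies where the fingers leave the gripper's body, on its centre line; the fingertips stand 64 mm ahead of it and the grasp point (between the pads) lies 45 mm ahead of it; z points along the fingers, y is the line along which they close (so a half turn about z gives the same grasp; the last joint's range is limited). The gripper opens to 88 mm and grips with 3 to 60 N. Pads are 18 mm wide; open, the fingers measure 123 mm over their backs; the gripper's body (75 mm by 187 mm) begins 45 mm behind the grasp point.
Start: joints at [-1.304, 0.689, -0.195, 1.565, 0.157, 0.902, -0.215], TCP at [0.144, 0.608, 0.303] pointing down, gripper open.
Joint ranges: [-3.01, 3.01], [-0.46, 2.08], [-1.47, 1.51], [0.13, 2.56], [-1, 4.14], [0.04, 2.09], [-2.66, 2.66]. Speed limits (rad/s): [2.57, 2.57, 3.14, 3.14, 3.14, 3.14, 3.14].

### API

Orientations are given as a rotation vector (axis times angle).
In Python, from rig import robot gives the robot as it stands.
- The arm moves only by the shell command python3 -m handwheel 'ROWS'. ROWS is JSON, one flat list of numbers, 7 for each row, row after row: the turn, a rotation vector about the tool's x, y, z in degrees, then the shift along the tool's x, y, z in m, then the opening, from -1 (shut) to 1 (fully open). In form: [rx, ry, rz, dx, dy, dz, claw, rx, ry, rz, dx, dy, dz, claw, ...]. A call has 1 to 8 rows; each row is the pose to reach, as a shift and turn from the pose commanded when the call began, along the tool's axes at that moment; what a row does not reach only later rows make up. A row lasts 1/8 s, in which the tool goes at most 62.5 mm and 10.7 degrees, less where a joint would pass 70% of its speed; a pose out of reach is approached as far as the arm can. A call with a gripper value outside its range is refused whole. The fingers move at their own pace and stop on an object; the grip force is fixed at half the most. Time passes only in rows, so rows that repeat a pose let the fingers close. It gives the time, the measured TCP pose, the force, the opening and the grip force at its end, in the units of the state.
- robot.sense(): the state, without advancing time (a new reading comes with each control period).
- robot.snapshot(name): name is "scene" or "top" or "wrist"; returns the picture (420x560x3 uint8, red, green, blue); there is no depth.
- robot.camera_params(name): a dict with "fov_y" (degrees; the focal length in pixels is half the picture's height over the tangent of half this angle, whatever the lens; pixels are square), "cx", "cy" (the principal point, pixels), "world_from_camera" (4x4, takes a point from camera to world coordinates). Camera axes: x right, y down, z forward; pixel columns grow to the right and rows downward; lengths in m; the calibration is good to about 2 mm. A picture is of the moment at which its call begins: read the wrist's pose just before it. camera_params takes no time and is no camera call; for the wrist camera it gives the pose at the moment of the call.
- robot.close_job(): hands the job in; it is judged then, once.
The state is a dict: "clock": time; "q": joint angles; "dq": joint speeds; "joint_torque": joint torques, N m; "tcp_pos": TCP position; "ee_rot": TCP orientation; "wrist_force": force on the tool from outside, world axes, zero at the start; "moment": the same for the moment, N m; "grip_width": opening from 0.0 (shut) to 1.0 (fully open); "grip_force": force on a finger pad.
Only numpy, scipy, OpenCV 4.12 (cv2) and the standard library are available. Lean on these libraries where they do the work, as an engineer would, in place of code of your own. Each camera call takes 0.05 s, during which the arm holds its last target. There are 200 camera calls.

## Working session

There is one attempt and no reset: what is moved stays moved. The work goes in short steps, Python scripts to look and compute and a shell command to move; the robot and the scene stay as the last step left them, time stands still between calls to the robot, and variables do not carry over. Pictures are saved under pics/ and viewed, at most 14 in all, crops included, and the job is handed in when it is done.

```bash
ls; mkdir -p pics; python3 - <<'E'
from rig import robot
import cv2
print(robot.sense())
for n in("scene","top"):
    im=robot.snapshot(n);cv2.imwrite(f"pics/{n}0.png",im[:,:,::-1])
    c=robot.camera_params(n);print(n,c)
print(robot.camera_params("wrist"))
E
```

```text
pics
{'clock': 0.0, 'q': array([-1.30416751,  0.69001279, -0.19450426,  1.56633018,  0.1572913 ,
        0.9025187 , -0.21510025]), 'dq': array([-0.00059498, -0.00079513,  0.00268575,  0.00066369, -0.0003989 ,
       -0.00185377, -0.00029387]), 'joint_torque': array([-3.86199436e-04, -5.27557147e+01, -1.26681224e+00, -1.53432173e+01,
       -5.25690929e-02,  6.48729532e-03,  1.65610895e-04]), 'tcp_pos': array([0.1441317 , 0.60762233, 0.3018954 ]), 'ee_rot': array([-3.64782767e-01, -3.12025723e+00,  2.94797377e-03]), 'wrist_force': array([ 0.41243569, -0.04274026, -0.30995957]), 'moment': array([-3.09750063e-02, -4.20099878e-05, -2.08330402e-02]), 'grip_force': 0.0, 'grip_width': 1.0031176587593402}
scene {'fov_y': 42.32878115958333, 'cx': 281.0437945835068, 'cy': 210.71996451210998, 'world_from_camera': array([[ 0.51162522,  0.65545989, -0.55552855,  1.4775474 ],
       [ 0.85917796, -0.38481541,  0.33723928, -0.65319363],
       [ 0.00727087, -0.64983801, -0.76003796,  1.48070065],
       [ 0.        ,  0.        ,  0.        ,  1.        ]])}
top {'fov_y': 47.8202537237194, 'cx': 281.62483888111416, 'cy': 208.92433303014866, 'world_from_camera': array([[ 0.00676525, -0.98530718,  0.17065751,  0.22715133],
       [-0.99986511, -0.00921953, -0.01359294, -0.02815459],
       [ 0.0149666 , -0.17054253, -0.98523664,  1.32947668],
       [ 0.        ,  0.        ,  0.        ,  1.        ]])}
{'fov_y': 62.46855444976621, 'cx': 282.10963853778094, 'cy': 207.71353547777306, 'world_from_camera': array([[ 0.23070405,  0.9261462 ,  0.29837703,  0.0658343 ],
       [ 0.97302226, -0.21901395, -0.07252983,  0.62656586],
       [-0.0018245 ,  0.30706042, -0.95168827,  0.38349827],
       [ 0.        ,  0.        ,  0.        ,  1.        ]])}
```

View pics/top0.png

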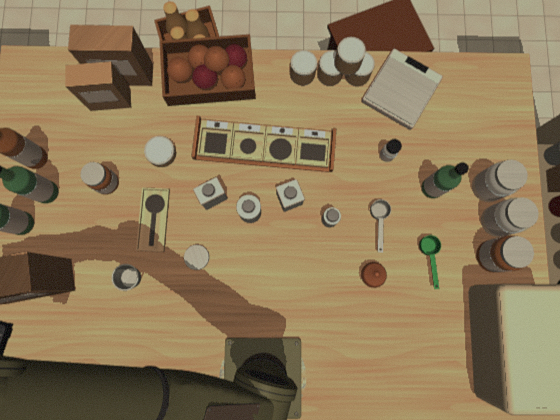

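View pics/scene0.png

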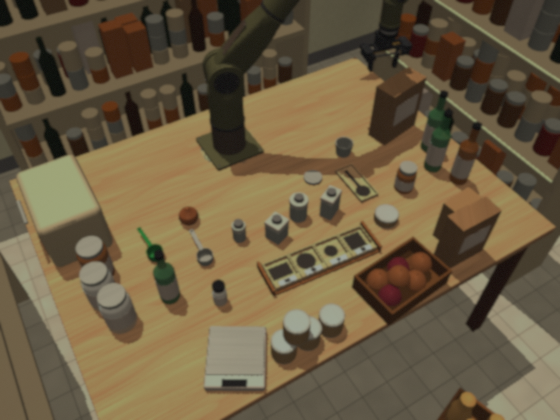

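The top view shows four candidates with a button: (210,190), (248,207), (290,194) and (331,215). The tray runs from about (193,140) to (335,150), the rest is at (154,220), and the steel scoop is at (380,212), with the green one at (430,245). I'll enlarge the crop to confirm.

```bash
python3 - <<'E'
import cv2
im=cv2.imread("pics/top0.png")
a=im[110:200,185:345];cv2.imwrite("pics/c1.png",cv2.resize(a,None,fx=5,fy=5,interpolation=cv2.INTER_CUBIC))
a=im[170:260,130:290];cv2.imwrite("pics/c2.png",cv2.resize(a,None,fx=5,fy=5,interpolation=cv2.INTER_CUBIC))
a=im[170:260,270:410];cv2.imwrite("pics/c3.png",cv2.resize(a,None,fx=5,fy=5,interpolation=cv2.INTER_CUBIC))
E
```

```text
(no output)
```

View pics/c1.png

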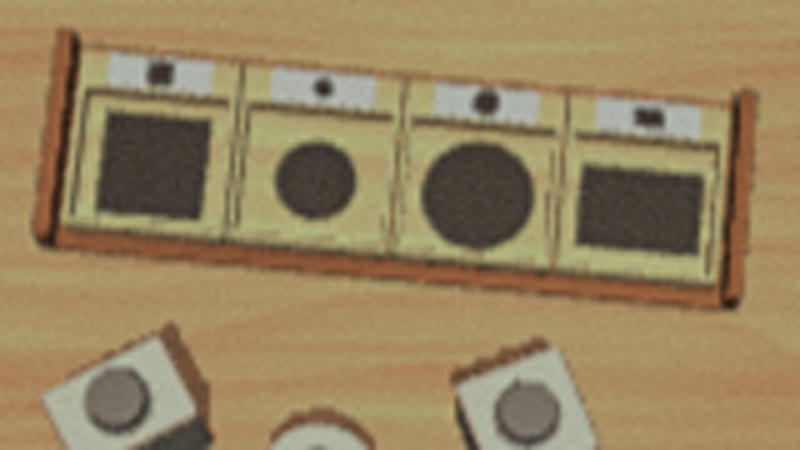

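View pics/c2.png

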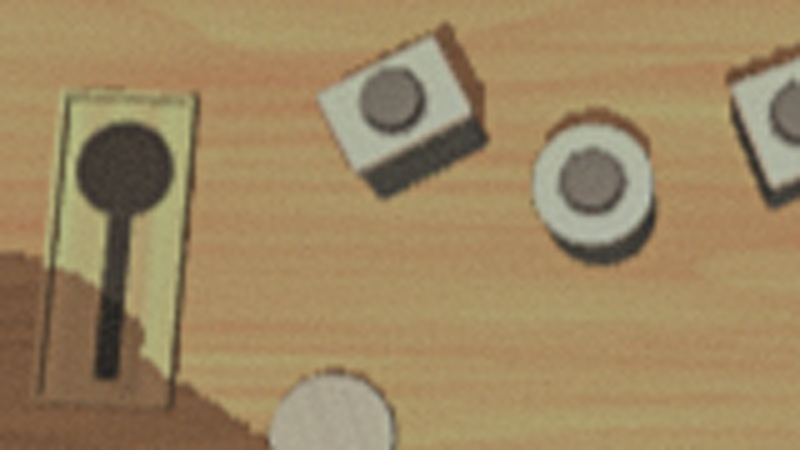

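View pics/c3.png

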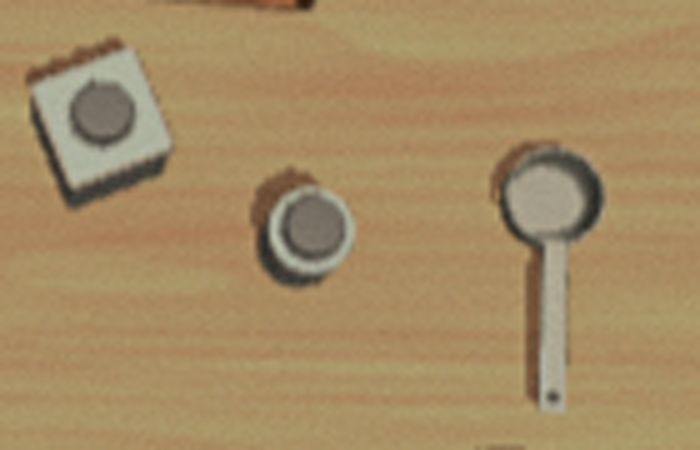

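c1 gives the slots from left to right as square, small, round and oblong. c2 and c3 show the oblong (396,103 in c2), the round (594,185 in c2), the square and small canisters (both c3), and the steel scoop with its bowl at (552,195) in c3. The green scoop at (430,245) and the button-less white-lidded cans at the back don't fit the description.

```bash
cat > h.py <<'E'
import numpy as np, cv2
from rig import robot
from scipy.spatial.transform import Rotation as R
def ray(name,uv,z,h=420,c=None):
    c=c or robot.camera_params(name);f=h/2/np.tan(np.radians(c["fov_y"])/2)
    T=c["world_from_camera"];d=T[:3,:3]@np.array([(uv[0]-c["cx"])/f,(uv[1]-c["cy"])/f,1])
    return T[:3,3]+d*(z-T[2,3])/d[2]
def proj(name,p):
    c=robot.camera_params(name);f=210/np.tan(np.radians(c["fov_y"])/2)
    T=c["world_from_camera"];q=T[:3,:3].T@(np.array(p)-T[:3,3]);return np.array([c["cx"]+f*q[0]/q[2],c["cy"]+f*q[1]/q[2]])
def go(pos,yaw,frm=None,fy=None):
    """shift/turn in tool axes from (frm TCP, yaw fy; default measured) to TCP pos; yaw = world angle of tool y (mod 180)"""
    s=robot.sense();r=R.from_rotvec(s["ee_rot"]) if fy is None else down(fy)
    p=s["tcp_pos"] if frm is None else np.array(frm)
    best=min((r.inv()*down(yaw+k) for k in(0,180)),key=lambda x:x.magnitude())
    print("turn",best.as_rotvec(degrees=True).round(1),"shift",(r.inv().apply(np.array(pos)-p)).round(4))
def down(yaw):
    a=np.radians(yaw);y=np.array([np.cos(a),np.sin(a),0]);z=np.array([0,0,-1]);return R.from_matrix(np.c_[np.cross(y,z),y,z])
E
python3 - <<'E'
from h import *
def P(off,uv,z): return ray("top",(off[0]+(uv[0]+.5)/5-.5,off[1]+(uv[1]+.5)/5-.5),z)
c1,c2,c3=(185,110),(130,170),(270,170)
for n,o,uv,z in[("s_sq",c1,(155,166),.011),("s_sm",c1,(315,180),.011),("s_rd",c1,(478,195),.011),("s_ob",c1,(640,210),.011),
 ("ob lid",c2,(396,103),.1),("ob but",c2,(392,100),.114),("rd lid",c2,(594,185),.092),("rd but",c2,(592,181),.106),
 ("sq lid",c3,(102,119),.086),("sq but",c3,(102,112),.1),("sm lid",c3,(311,231),.072),("sm but",c3,(314,224),.086),
 ("bowl",c3,(551,195),.034),("hend",c3,(552,410),.033),("rest bowl",c2,(125,168),.005),("rest hend",c2,(106,380),.005),
 ("rest c",c2,(117.5,249),.012)]:
    print(n,P(o,uv,z).round(4))
def L(o,l,z):
    q=np.array([P(o,u,z) for u in l]);e=np.diff(np.r_[q,q[:1]],axis=0)
    print(np.linalg.norm(e,axis=1).round(4),np.degrees(np.arctan2(e[:,1],e[:,0])).round(1),q.mean(0).round(4))
L(c2,[(318,98),(435,35),(472,108),(360,172)],.1)
L(c3,[(30,90),(133,48),(172,145),(75,193)],.086)
L(c1,[(103,113),(211,118),(203,220),(97,211)],.011)
L(c2,[(67,95),(195,96),(170,406),(41,403)],.015)
r=R.from_rotvec(robot.sense()["ee_rot"]).as_matrix();print(r.round(3),robot.sense()["tcp_pos"])
E
```

```text
s_sq [0.6476 0.1457 0.011 ]
s_sm [0.6403 0.0532 0.011 ]
s_rd [ 0.6323 -0.041   0.011 ]
s_ob [ 0.6244 -0.1347  0.011 ]
ob lid [0.4886 0.148  0.1   ]
ob but [0.4872 0.1481 0.114 ]
rd lid [0.4469 0.0429 0.092 ]
rd but [0.4466 0.0432 0.106 ]
sq lid [ 0.485  -0.0675  0.086 ]
sq but [ 0.4859 -0.067   0.1   ]
sm lid [ 0.4274 -0.1807  0.072 ]
sm but [ 0.429  -0.1807  0.086 ]
bowl [ 0.455  -0.3195  0.034 ]
hend [ 0.3354 -0.3168  0.033 ]
rest bowl [0.4697 0.3135 0.005 ]
rest hend [0.3493 0.3178 0.005 ]
rest c [0.4222 0.3135 0.012 ]
[0.0701 0.0446 0.0677 0.0461] [ -60.1 -152.3  121.1   30.8] [0.4886 0.1478 0.1   ]
[0.0602 0.0571 0.0582 0.061 ] [ -66.8 -158.4  117.2   23.6] [ 0.4851 -0.0678  0.086 ]
[0.0626 0.0614 0.0612 0.0589] [-92.1 177.2  85.6  -1.4] [0.648  0.1466 0.011 ]
[0.0721 0.1753 0.0711 0.1741] [-89.9 178.2  89.1  -1.5] [0.4222 0.3122 0.015 ]
[[-0.973  0.231 -0.   ]
 [ 0.231  0.973 -0.002]
 [-0.    -0.002 -1.   ]] [0.14414184 0.6076739  0.3020065 ]
```

```bash
python3 -m handwheel '[0,0,76.6,-0.44,-0.37,0.05,-1,0,0,76.6,-0.44,-0.37,0.05,-1,0,0,76.6,-0.44,-0.37,0.05,-1,0,0,76.6,-0.44,-0.37,0.05,-1,0,0,76.6,-0.44,-0.37,0.05,-1,0,0,76.6,-0.44,-0.37,0.05,-1,0,0,76.6,-0.44,-0.37,0.05,-1,0,0,76.6,-0.44,-0.37,0.05,-1]'
python3 - <<'E'
from h import *
go((.488,.148,.21),0); s=robot.sense();print(s["tcp_pos"],s["q"],s["grip_width"])
E
```

```text
clock: 1.1
tcp_pos: [0.4421, 0.2068, 0.2591]
ee_rot: [2.222, 2.221, -0.0]
wrist_force: [0.7, 0.7, -0.4]
grip_width: 0.117
grip_force: 0.0
turn [ 0.  0. -0.] shift [-0.0588  0.046   0.0491]
[0.44205254 0.20683255 0.25908776] [-0.5944363   0.5855426   0.09787271  2.02648248 -0.10593007  0.53422794
 -0.4219934 ] 0.11735779113645252
```

```bash
python3 -m handwheel '[0,0,0,-0.059,0.046,0.049,-1,0,0,0,-0.059,0.046,0.049,-1,0,0,0,-0.059,0.046,0.049,-1,0,0,0,-0.059,0.046,0.06,-1,0,0,0,-0.059,0.046,0.07,-1,0,0,0,-0.059,0.046,0.076,-1]'
python3 -m handwheel '[0,0,0,0,0,0.005,-1,0,0,0,0,0,0.009,-1,0,0,0,0,0,0.013,-1,0,0,0,0,0,0.016,-1,0,0,0,0,0,0.018,-1]'

```

```text
clock: 1.85
tcp_pos: [0.4865, 0.1504, 0.1829]
ee_rot: [-2.217, -2.224, 0.0]
wrist_force: [0.8, 0.3, -0.4]
grip_width: 0.004
grip_force: 0.0
clock: 2.48
tcp_pos: [0.4874, 0.1493, 0.1672]
ee_rot: [2.22, 2.222, 0.002]
wrist_force: [-6.0, -0.8, 38.3]
grip_width: 0.007
grip_force: 18.7
```

```bash
python3 -m handwheel '[0,0,0,0,0,-0.03,-1,0,0,0,-0.05,-0.02,-0.035,-1,0,0,0,-0.106,-0.041,-0.035,-1,0,0,0,-0.106,-0.041,-0.025,-1,0,0,0,-0.106,-0.041,-0.012,-1,0,0,0,-0.106,-0.041,-0.009,-1]'
python3 -m handwheel '[0,0,0,0,0,0.004,-1,0,0,0,0,0,0.008,-1,0,0,0,0,0,0.012,-1,0,0,0,0,0,0.015,-1,0,0,0,0,0,0.0165,-1,0,0,0,0,0,0.0165,-1]'

```

```text
clock: 3.22
tcp_pos: [0.4466, 0.0447, 0.1732]
ee_rot: [-2.217, -2.224, 0.0]
wrist_force: [0.3, 0.1, 0.6]
grip_width: 0.004
grip_force: 0.0
clock: 3.98
tcp_pos: [0.4464, 0.0435, 0.1593]
ee_rot: [2.22, 2.222, 0.002]
wrist_force: [-3.0, 1.1, 21.4]
grip_width: 0.004
grip_force: 10.6
```

```bash
python3 -m handwheel '[0,0,0,0,0,-0.03,-1,0,0,0,-0.05,0.02,-0.035,-1,0,0,0,-0.11,0.039,-0.035,-1,0,0,0,-0.11,0.039,-0.025,-1,0,0,0,-0.11,0.039,-0.014,-1,0,0,0,-0.11,0.039,-0.009,-1]'
python3 -m handwheel '[0,0,0,0,0,0.004,-1,0,0,0,0,0,0.008,-1,0,0,0,0,0,0.012,-1,0,0,0,0,0,0.0145,-1,0,0,0,0,0,0.015,-1,0,0,0,0,0,0.015,-1]'

```

```text
clock: 4.72
tcp_pos: [0.4847, -0.0648, 0.1658]
ee_rot: [-2.215, -2.224, 0.001]
wrist_force: [0.1, 0.1, -0.2]
grip_width: 0.006
grip_force: 0.0
clock: 5.48
tcp_pos: [0.4856, -0.0662, 0.1533]
ee_rot: [2.219, 2.223, 0.002]
wrist_force: [-2.8, 2.1, 18.9]
grip_width: 0.002
grip_force: 9.2
```

```bash
python3 -m handwheel '[0,0,0,0,0,-0.03,-1,0,0,0,-0.05,-0.025,-0.035,-1,0,0,0,-0.114,-0.057,-0.035,-1,0,0,0,-0.114,-0.057,-0.025,-1,0,0,0,-0.114,-0.057,-0.012,-1,0,0,0,-0.114,-0.057,-0.002,-1]'
python3 -m handwheel '[0,0,0,0,0,0.004,-1,0,0,0,0,0,0.008,-1,0,0,0,0,0,0.012,-1,0,0,0,0,0,0.0145,-1,0,0,0,0,0,0.016,-1,0,0,0,0,0,0.016,-1]'
python3 -m handwheel '[0,0,0,0,0,-0.04,-1,0,0,0,0,0,-0.08,-1,0,0,0,0,0,-0.08,1,0,0,0,0,0,-0.08,1,0,0,0,0,0,-0.08,1]'
python3 - <<'E'
from h import *
go((.428,-.1807,.2),-4.7);s=robot.sense();print(s["tcp_pos"],s["q"],s["grip_width"])
im=robot.snapshot("top");cv2.imwrite("pics/t1.png",cv2.resize(im[170:260,190:350,::-1],None,fx=5,fy=5,interpolation=cv2.INTER_CUBIC))
E
```

```text
clock: 6.22
tcp_pos: [0.4295, -0.1789, 0.1527]
ee_rot: [-2.216, -2.225, -0.002]
wrist_force: [-0.4, 0.3, 1.2]
grip_width: 0.008
grip_force: 0.0
clock: 6.98
tcp_pos: [0.4288, -0.1804, 0.1393]
ee_rot: [2.219, 2.222, 0.001]
wrist_force: [-2.7, 2.1, 19.5]
grip_width: 0.007
grip_force: 9.9
clock: 7.6
tcp_pos: [0.428, -0.1805, 0.2168]
ee_rot: [-2.219, -2.221, 0.002]
wrist_force: [0.2, 0.3, -0.0]
grip_width: 0.321
grip_force: 0.0
turn [-0.1 -0.   4.8] shift [-0.0002 -0.      0.0168]
[ 0.42804301 -0.18053452  0.21676728] [ 0.3413691   0.63754427 -0.06540718  2.12346277  0.10334799  0.38580742
  0.19409228] 0.32109050004928263
```

View pics/t1.png

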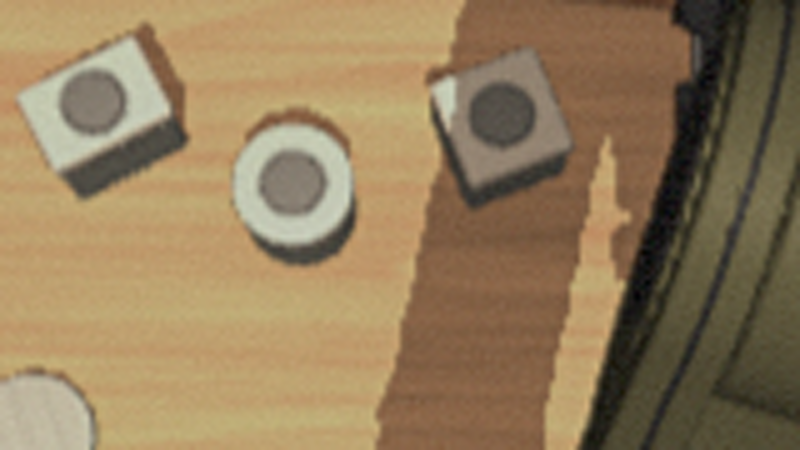

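```bash
python3 -m handwheel '[0,0,4.8,0,0,0.05,1,0,0,4.8,0,0,0.05,1,0,0,4.8,0,0,0.05,1,0,0,4.8,0,0,0.05,1,0,0,4.8,0,0,0.07,1,0,0,4.8,0,0,0.095,1,0,0,4.8,0,0,0.116,1,0,0,4.8,0,0,0.116,1]'
python3 -m handwheel '[0,0,0,0,0,0,-1,0,0,0,0,0,0,-1,0,0,0,0,0,0,-1,0,0,0,0,0,0,-1,0,0,0,0,0,0,-1,0,0,0,0,0,0,-1]'

```

```text
clock: 8.65
tcp_pos: [0.4286, -0.1807, 0.102]
ee_rot: [-2.311, -2.128, 0.0]
wrist_force: [-0.0, -0.3, 1.1]
grip_width: 0.997
grip_force: 0.0
clock: 9.4
tcp_pos: [0.4291, -0.1808, 0.1021]
ee_rot: [2.31, 2.127, 0.001]
wrist_force: [1.7, -0.3, 5.6]
grip_width: 0.534
grip_force: 30.0
```

```bash
python3 -m handwheel '[0,0,0,0,0,-0.05,-1,0,0,0,0,0,-0.1,-1,0,0,0,0.02,0.015,-0.14,-1,0,0,0,0.06,0.046,-0.15,-1,0,0,0,0.1,0.077,-0.15,-1,0,0,0,0.14,0.107,-0.15,-1,0,0,0,0.18,0.138,-0.15,-1,0,0,0,0.215,0.165,-0.15,-1]'
python3 -m handwheel '[0,0,0,0.025,0.019,0,-1,0,0,0,0.035,0.027,0,-1,0,0,0,0.035,0.027,0.05,-1,0,0,0,0.035,0.027,0.08,-1]'
python3 - <<'E'
from h import *
go((.6403,.0532,.113),-4.7);print(robot.sense()["tcp_pos"])
E
```

```text
clock: 10.4
tcp_pos: [0.6107, 0.0216, 0.2508]
ee_rot: [-2.309, -2.128, 0.003]
wrist_force: [0.6, -1.5, -2.8]
grip_width: 0.535
grip_force: 30.0
clock: 10.9
tcp_pos: [0.6384, 0.051, 0.1694]
ee_rot: [-2.311, -2.125, 0.008]
wrist_force: [-0.5, 0.3, -2.9]
grip_width: 0.537
grip_force: 30.0
turn [-0.3  0.1 -0.1] shift [0.0024 0.0019 0.0564]
[0.63843418 0.0510275  0.16938246]
```

```bash
python3 -m handwheel '[0,0,0,0.001,0.001,0.03,-1,0,0,0,0.001,0.001,0.05,-1,0,0,0,0.001,0.001,0.056,-1,0,0,0,0.001,0.001,0.057,-1,0,0,0,0.001,0.001,0.057,1,0,0,0,0.001,0.001,0.057,1,0,0,0,0.001,0.001,0.057,1,0,0,0,0.001,0.001,0.057,1]'
python3 -m handwheel '[0,0,0,0,0,-0.04,1,0,0,0,0,0,-0.09,1,0,0,0,0,0,-0.12,1]'
python3 - <<'E'
from h import *
im=robot.snapshot("top");cv2.imwrite("pics/t2.png",cv2.resize(im[110:260,160:420,::-1],None,fx=3,fy=3,interpolation=cv2.INTER_CUBIC))
go((.485,-.0672,.2),23.5);print(robot.sense()["tcp_pos"])
E
```

```text
clock: 11.9
tcp_pos: [0.6419, 0.0535, 0.1153]
ee_rot: [2.311, 2.128, 0.001]
wrist_force: [0.4, -0.2, 0.3]
grip_width: 0.97
grip_force: 0.0
clock: 12.28
tcp_pos: [0.6424, 0.0535, 0.2375]
ee_rot: [2.31, 2.126, 0.004]
wrist_force: [0.7, 0.9, 0.0]
grip_width: 1.002
grip_force: 0.0
turn [  0.5   0.  -28.3] shift [-0.1337 -0.1488  0.0395]
[0.6440671  0.05360477 0.24100337]
```

View pics/t2.png

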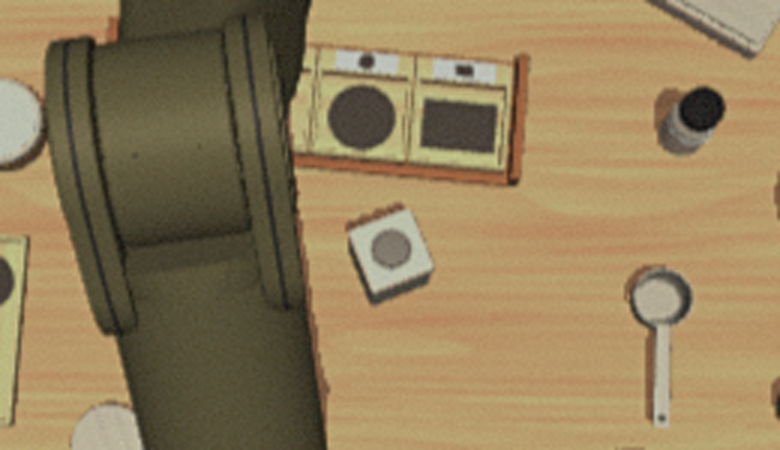

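```bash
python3 -m handwheel '[0,0,-28.3,-0.133,-0.147,0.035,1,0,0,-28.3,-0.133,-0.147,0.035,1,0,0,-28.3,-0.133,-0.147,0.035,1,0,0,-28.3,-0.133,-0.147,0.035,1,0,0,-28.3,-0.133,-0.147,0.035,1,0,0,-28.3,-0.133,-0.147,0.035,1]'
python3 - <<'E'
from h import *
go((.485,-.0672,.11),23.5);print(robot.sense()["tcp_pos"])
im=robot.snapshot("wrist");cv2.imwrite("pics/w1.png",im[:,:,::-1])
E
```

```text
clock: 13.08
tcp_pos: [0.4863, -0.0656, 0.2002]
ee_rot: [1.718, 2.628, 0.004]
wrist_force: [0.4, -0.1, -0.1]
grip_width: 0.999
grip_force: 0.0
turn [0.2 0.  0.1] shift [-0.0009 -0.0021  0.0902]
[ 0.48630017 -0.0656072   0.20016654]
```

```bash
python3 -m handwheel '[0,0,0,0,0,0.03,1,0,0,0,0,0,0.055,1,0,0,0,0,0,0.075,1,0,0,0,0,0,0.09,1,0,0,0,0,0,0.09,1]'
python3 -m handwheel '[0,0,0,0,0,0,-1,0,0,0,0,0,0,-1,0,0,0,0,0,0,-1,0,0,0,0,0,0,-1,0,0,0,0,0,0,-1]'
python3 - <<'E'
from h import *
p=robot.sense()["tcp_pos"];go((.485,.05,.21),23.5);go((.6476,.1457,.21),-4.7,(.485,.05,.21),23.5)
E
```

```text
clock: 13.75
tcp_pos: [0.4845, -0.0662, 0.1091]
ee_rot: [-1.719, -2.628, 0.0]
wrist_force: [-0.2, -1.0, 0.2]
grip_width: 0.998
grip_force: 0.0
clock: 14.38
tcp_pos: [0.4857, -0.0665, 0.1106]
ee_rot: [1.719, 2.626, 0.004]
wrist_force: [3.2, 2.5, 6.6]
grip_width: 0.7
grip_force: 29.9
turn [0.2 0.  0.1] shift [ 0.107   0.0464 -0.0994]
turn [ 0.   0.  28.2] shift [0.0229 0.1873 0.    ]
```

```bash
python3 -m handwheel '[0,0,0,0,0,-0.06,-1,0,0,0,0,0,-0.12,-1,0,0,7,0.03,0.05,-0.13,-1,0,0,14,0.06,0.1,-0.13,-1,0,0,21,0.09,0.15,-0.13,-1,0,0,28.2,0.115,0.2,-0.13,-1,0,0,28.2,0.13,0.234,-0.13,-1,0,0,28.2,0.13,0.234,-0.11,-1]'
python3 -m handwheel '[0,0,0,0,0,0.01,-1,0,0,0,0,0,0.03,-1,0,0,0,0,0,0.05,-1]'
python3 - <<'E'
from h import *
go((.6476,.1457,.122),-4.7);print(robot.sense()["tcp_pos"])
E
```

```text
clock: 15.38
tcp_pos: [0.6477, 0.1498, 0.2194]
ee_rot: [-2.304, -2.134, -0.005]
wrist_force: [-0.4, -0.5, -4.7]
grip_width: 0.699
grip_force: 29.9
clock: 15.75
tcp_pos: [0.6458, 0.1445, 0.1686]
ee_rot: [-2.31, -2.128, 0.004]
wrist_force: [-0.2, -0.7, -3.4]
grip_width: 0.704
grip_force: 29.9
turn [-0.1  0.1 -0. ] shift [0.0014 0.0018 0.0466]
[0.64581203 0.14451076 0.16863311]
```

```bash
python3 -m handwheel '[0,0,0,0.001,0.001,0.025,-1,0,0,0,0.001,0.001,0.04,-1,0,0,0,0.001,0.001,0.047,-1,0,0,0,0.001,0.001,0.048,-1,0,0,0,0.001,0.001,0.048,1,0,0,0,0.001,0.001,0.048,1,0,0,0,0.001,0.001,0.048,1,0,0,0,0.001,0.001,0.048,1]'
python3 -m handwheel '[0,0,0,0,0,-0.04,1,0,0,0,0,0,-0.09,1,0,0,0,0,0,-0.12,1]'
python3 - <<'E'
from h import *
go((.4468,.043,.22),-4.7);print(robot.sense()["tcp_pos"])
E
```

```text
clock: 16.75
tcp_pos: [0.648, 0.1468, 0.1222]
ee_rot: [2.309, 2.13, 0.001]
wrist_force: [0.0, -0.6, -0.4]
grip_width: 0.999
grip_force: 0.0
clock: 17.12
tcp_pos: [0.6486, 0.1468, 0.2446]
ee_rot: [2.309, 2.128, 0.005]
wrist_force: [0.4, 0.2, 0.0]
grip_width: 1.001
grip_force: 0.0
turn [ 0.2 -0.1  0.1] shift [-0.1198 -0.1928  0.0239]
[0.64862891 0.14678715 0.24462895]
```

```bash
python3 -m handwheel '[0,0,0,-0.12,-0.192,0.02,1,0,0,0,-0.12,-0.192,0.02,1,0,0,0,-0.12,-0.192,0.02,1,0,0,0,-0.12,-0.192,0.02,1,0,0,0,-0.12,-0.192,0.02,1,0,0,0,-0.12,-0.192,0.02,1]'
python3 - <<'E'
from h import *
print([proj("wrist",p).round() for p in((.4468,.043,.095),(.488,.148,.103),(.4274,.043,.092))],[proj("scene",p).round() for p in((.4468,.043,.095),(.488,.148,.103))])
im=robot.snapshot("wrist");cv2.imwrite("pics/w2.png",im[:,:,::-1])
go((.4468,.043,.112),-4.7);print(robot.sense()["tcp_pos"])
E
```

```text
clock: 17.88
tcp_pos: [0.4482, 0.0431, 0.2222]
ee_rot: [2.308, 2.129, 0.004]
wrist_force: [0.6, 0.1, -0.7]
grip_width: 1.001
grip_force: 0.0
[array([281., 227.]), array([342.,  41.]), array([251., 228.])] [array([299., 198.]), array([331., 193.])]
turn [ 0.2 -0.1  0.1] shift [-0.0007 -0.002   0.1102]
[0.4485441  0.04341375 0.22216255]
```

View pics/w2.png

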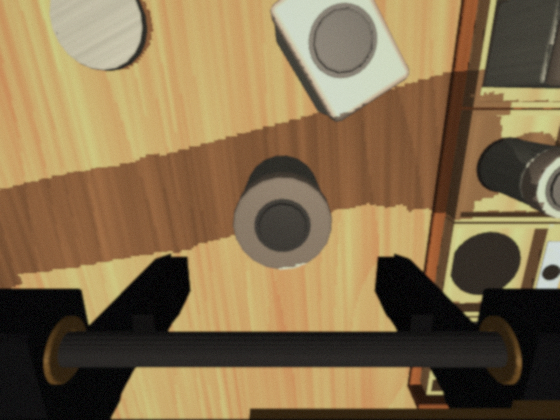

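The wrist view has the round button at (282,227) and the oblong button at (342,40), both where I predicted, and the small canister standing in its slot at the right.

```bash
python3 -m handwheel '[0,0,0,0,-0.001,0.04,1,0,0,0,0,-0.001,0.07,1,0,0,0,0,-0.001,0.095,1,0,0,0,0,-0.001,0.108,1,0,0,0,0,-0.001,0.108,1]'
python3 -m handwheel '[0,0,0,0,0,0,-1,0,0,0,0,0,0,-1,0,0,0,0,0,0,-1,0,0,0,0,0,0,-1,0,0,0,0,0,0,-1]'
python3 - <<'E'
from h import *
p=robot.sense()["tcp_pos"];print(p);go((.6323,-.041,p[2]),-4.7)
E
```

```text
clock: 18.55
tcp_pos: [0.4462, 0.0431, 0.1133]
ee_rot: [-2.309, -2.13, 0.0]
wrist_force: [-0.6, -0.6, -0.6]
grip_width: 1.001
grip_force: 0.0
clock: 19.18
tcp_pos: [0.4473, 0.0428, 0.1147]
ee_rot: [2.308, 2.128, 0.005]
wrist_force: [2.7, 0.1, 6.9]
grip_width: 0.741
grip_force: 30.0
[0.44727789 0.04277975 0.11468494]
turn [ 0.2 -0.1  0. ] shift [-0.0685  0.1912  0.0007]
```

```bash
python3 -m handwheel '[0,0,0,0,0,-0.06,-1,0,0,0,0,0,-0.12,-1,0,0,0,-0.018,0.05,-0.13,-1,0,0,0,-0.036,0.1,-0.13,-1,0,0,0,-0.054,0.15,-0.13,-1,0,0,0,-0.068,0.19,-0.13,-1,0,0,0,-0.068,0.19,-0.11,-1,0,0,0,-0.068,0.19,-0.07,-1]'
python3 -m handwheel '[0,0,0,0,0,0.01,-1,0,0,0,0,0,0.02,-1,0,0,0,0,0,0.02,-1]'
python3 - <<'E'
from h import *
go((.6323,-.041,.126),-4.7);print(robot.sense()["tcp_pos"])
E
```

```text
clock: 20.18
tcp_pos: [0.6299, -0.0409, 0.1837]
ee_rot: [2.31, 2.128, 0.001]
wrist_force: [0.3, 1.4, -3.4]
grip_width: 0.739
grip_force: 30.0
clock: 20.55
tcp_pos: [0.6295, -0.0404, 0.164]
ee_rot: [-2.309, -2.13, 0.0]
wrist_force: [-0.3, 0.1, -2.4]
grip_width: 0.739
grip_force: 30.0
turn [-0.  -0.   0.1] shift [-0.0004  0.0028  0.038 ]
[ 0.62953691 -0.04039654  0.16402961]
```

```bash
python3 -m handwheel '[0,0,0,0,0.002,0.015,-1,0,0,0,0,0.002,0.03,-1,0,0,0,0,0.002,0.038,-1,0,0,0,0,0.002,0.039,-1,0,0,0,0,0.002,0.039,1,0,0,0,0,0.002,0.039,1,0,0,0,0,0.002,0.039,1,0,0,0,0,0.002,0.039,1]'
python3 -m handwheel '[0,0,0,0,0,-0.04,1,0,0,0,0,0,-0.09,1,0,0,0,0,0,-0.12,1]'
python3 - <<'E'
from h import *
go((.488,.148,.22),30);print(robot.sense()["tcp_pos"])
E
```

```text
clock: 21.55
tcp_pos: [0.6317, -0.0406, 0.1248]
ee_rot: [2.309, 2.13, 0.0]
wrist_force: [0.4, 1.2, -0.1]
grip_width: 1.002
grip_force: 0.0
clock: 21.92
tcp_pos: [0.6323, -0.0407, 0.2473]
ee_rot: [2.308, 2.128, 0.003]
wrist_force: [0.3, 0.2, 0.5]
grip_width: 1.004
grip_force: 0.0
turn [  0.2   0.  -34.6] shift [ 0.1764 -0.1592  0.0269]
[ 0.63234954 -0.04072395  0.24733522]
```

```bash
python3 -m handwheel '[0,0,-34.6,0.176,-0.157,0.02,1,0,0,-34.6,0.176,-0.157,0.02,1,0,0,-34.6,0.176,-0.157,0.02,1,0,0,-34.6,0.176,-0.157,0.02,1,0,0,-34.6,0.176,-0.157,0.02,1,0,0,-34.6,0.176,-0.157,0.02,1]'
python3 - <<'E'
from h import *
print(proj("wrist",(.488,.148,.103)).round())
im=robot.snapshot("wrist");cv2.imwrite("pics/w3.png",im[:,:,::-1])
go((.488,.148,.125),30);print(robot.sense()["tcp_pos"])
E
```

```text
clock: 22.68
tcp_pos: [0.4901, 0.1468, 0.225]
ee_rot: [1.572, 2.718, -0.0]
wrist_force: [-0.5, -0.5, -0.6]
grip_width: 1.003
grip_force: 0.0
[281. 227.]
turn [ 0.   0.1 -0.2] shift [ 0.0029 -0.0012  0.1   ]
[0.49039643 0.14619412 0.22502094]
```

View pics/w3.png

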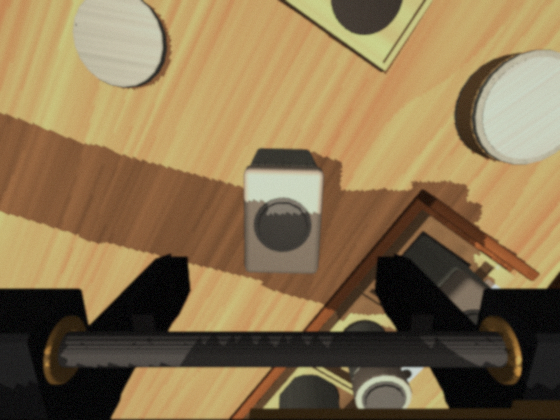

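The oblong lid is square to the fingers, with its button at (282,226) as predicted. I'll go down.

```bash
python3 -m handwheel '[0,0,0,0.001,0,0.04,1,0,0,0,0.001,0,0.07,1,0,0,0,0.001,0,0.09,1,0,0,0,0.001,0,0.102,1,0,0,0,0.001,0,0.102,1]'
python3 -m handwheel '[0,0,0,0,0,0,-1,0,0,0,0,0,0,-1,0,0,0,0,0,0,-1,0,0,0,0,0,0,-1,0,0,0,0,0,0,-1,0,0,0,0,0,0,-1]'
python3 - <<'E'
from h import *
p=robot.sense()["tcp_pos"];print(p);go((.6244,-.1347,p[2]),-4.7)
E
```

```text
clock: 23.35
tcp_pos: [0.4892, 0.1474, 0.1224]
ee_rot: [-1.574, -2.719, 0.001]
wrist_force: [-0.9, -0.6, 0.5]
grip_width: 0.997
grip_force: 0.0
clock: 24.1
tcp_pos: [0.4891, 0.1485, 0.1232]
ee_rot: [1.571, 2.72, 0.001]
wrist_force: [0.7, -0.2, 3.7]
grip_width: 0.566
grip_force: 29.8
[0.489066   0.14849923 0.123151  ]
turn [ 0.  -0.  34.7] shift [-0.3129 -0.0242 -0.    ]
```

```bash
python3 -m handwheel '[0,0,0,0,0,-0.06,-1,0,0,0,0,0,-0.12,-1,0,0,6,-0.05,-0.004,-0.14,-1,0,0,12,-0.1,-0.008,-0.14,-1,0,0,18,-0.15,-0.012,-0.14,-1,0,0,24,-0.2,-0.016,-0.14,-1,0,0,30,-0.25,-0.02,-0.14,-1,0,0,34.7,-0.29,-0.024,-0.14,-1]'
python3 -m handwheel '[0,0,0,-0.017,0.013,0,-1,0,0,0,-0.017,0.013,0.04,-1,0,0,0,-0.017,0.013,0.08,-1,0,0,0,-0.017,0.013,0.09,-1]'
python3 - <<'E'
from h import *
go((.6244,-.1347,.1335),-4.7);print(robot.sense()["tcp_pos"])
E
```

```text
clock: 25.1
tcp_pos: [0.6126, -0.1172, 0.2618]
ee_rot: [-2.315, -2.122, 0.003]
wrist_force: [0.9, -0.3, -2.6]
grip_width: 0.567
grip_force: 29.8
clock: 25.6
tcp_pos: [0.6218, -0.1323, 0.1694]
ee_rot: [-2.306, -2.124, 0.008]
wrist_force: [0.6, -0.0, -2.7]
grip_width: 0.563
grip_force: 29.8
turn [-0.5 -0.  -0. ] shift [-0.0022  0.0031  0.0359]
[ 0.62178712 -0.13234904  0.16944635]
```

```bash
python3 -m handwheel '[0,0,0,-0.001,0.002,0.01,-1,0,0,0,-0.001,0.002,0.025,-1,0,0,0,-0.001,0.002,0.035,-1,0,0,0,-0.001,0.002,0.038,-1,0,0,0,-0.001,0.002,0.038,-1]'
python3 - <<'E'
from h import *
s=robot.sense();print(s["tcp_pos"],s["wrist_force"])
E
python3 -m handwheel '[0,0,0,0,0,0,1,0,0,0,0,0,0,1,0,0,0,0,0,0,1,0,0,0,0,0,0,1,0,0,0,0,0,-0.04,1,0,0,0,0,0,-0.09,1,0,0,0,0,0,-0.12,1]'
python3 - <<'E'
from h import *
im=robot.snapshot("top");cv2.imwrite("pics/t3.png",cv2.resize(im[110:260,130:410,::-1],None,fx=2.8,fy=2.8,interpolation=cv2.INTER_CUBIC))
go((.407,-.3185,.2),88.5);print(robot.sense()["tcp_pos"])
E
```

```text
clock: 26.22
tcp_pos: [0.6265, -0.1341, 0.135]
ee_rot: [2.311, 2.128, 0.0]
wrist_force: [0.0, -0.4, -2.9]
grip_width: 0.564
grip_force: 29.8
[ 0.62647775 -0.13405948  0.13499382] [ 0.00743743 -0.39367299 -2.90983158]
clock: 27.1
tcp_pos: [0.6271, -0.1343, 0.2575]
ee_rot: [2.31, 2.126, 0.003]
wrist_force: [-0.0, -0.1, 0.1]
grip_width: 0.997
grip_force: 0.0
turn [ 0.4 -0.4 86.7] shift [-0.2017 -0.2061  0.0593]
[ 0.6286252  -0.13455892  0.26098282]
```

View pics/t3.png

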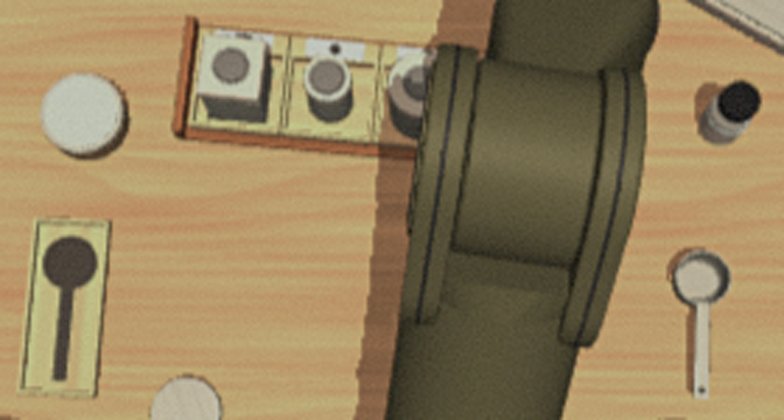

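All four canisters are away from the counter, with three visible in their own slots. The scoop's bowl is still at (380,209), so I'll reach for its handle.

```bash
python3 -m handwheel '[0,0,86.7,-0.201,-0.205,0.055,0,0,0,86.7,-0.201,-0.205,0.055,0,0,0,86.7,-0.201,-0.205,0.055,0,0,0,86.7,-0.201,-0.205,0.055,0,0,0,86.7,-0.201,-0.205,0.055,0,0,0,86.7,-0.201,-0.205,0.055,0,0,0,86.7,-0.201,-0.205,0.055,0,0,0,86.7,-0.201,-0.205,0.055,0]'
python3 -m handwheel '[0,0,10,0,0,0,0,0,0,10,0,0,0,0]' >/dev/null
python3 - <<'E'
from h import *
go((.407,-.3185,.077),88.5);s=robot.sense();print(s["tcp_pos"],s["q"])
im=robot.snapshot("wrist");cv2.imwrite("pics/w4.png",im[:,:,::-1]);print(proj("wrist",(.455,-.3195,.034)),proj("wrist",(.3354,-.3168,.033)))
E
```

```text
clock: 28.15
tcp_pos: [0.4055, -0.3175, 0.1998]
ee_rot: [-3.141, 0.029, -0.0]
wrist_force: [-0.4, 0.8, -0.2]
grip_width: 0.496
grip_force: 0.0
turn [ 0.   0.  -9.1] shift [0.0017 0.0008 0.1228]
[ 0.40556629 -0.31734174  0.19975744] [ 0.38217322  0.73901715  0.32027509  2.00516682 -0.48494581  0.4711094
 -0.69354358]
[272.61988992 140.58339735] [297.33926997 287.13219823]
```

View pics/w4.png

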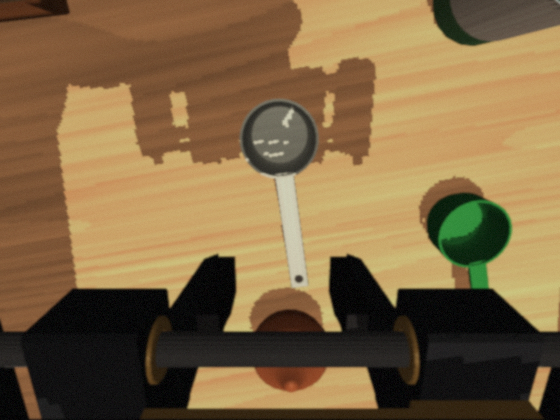

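```bash
python3 -m handwheel '[0,0,-9.5,0.001,0.001,0.03,0,0,0,-9.5,0.001,0.001,0.03,0,0,0,-9.5,0.001,0.001,0.03,0,0,0,-9.5,0.001,0.001,0.03,0]'
python3 - <<'E'
from h import *
go((.407,-.3185,.077),88.5);print(robot.sense()["tcp_pos"])
c=robot.camera_params("wrist");im=robot.snapshot("wrist");c2=robot.camera_params("wrist")
print(abs(c["world_from_camera"]-c2["world_from_camera"]).max(),proj("wrist",(.455,-.3195,.034)),proj("wrist",(.3354,-.3168,.033)))
cv2.imwrite("pics/w5.png",cv2.resize(im[50:330,150:430,::-1],None,fx=2,fy=2))
E
```

```text
clock: 28.95
tcp_pos: [0.4065, -0.3189, 0.1707]
ee_rot: [3.141, -0.034, 0.002]
wrist_force: [0.9, 0.0, -0.4]
grip_width: 0.502
grip_force: 0.0
turn [ 0.1 -0.1  0.3] shift [ 0.0004 -0.0005  0.0937]
[ 0.40648029 -0.31893231  0.17068598]
0.0003112785158581252 [281.81278251 147.50991884] [281.65378616 310.78166603]
```

View pics/w5.png

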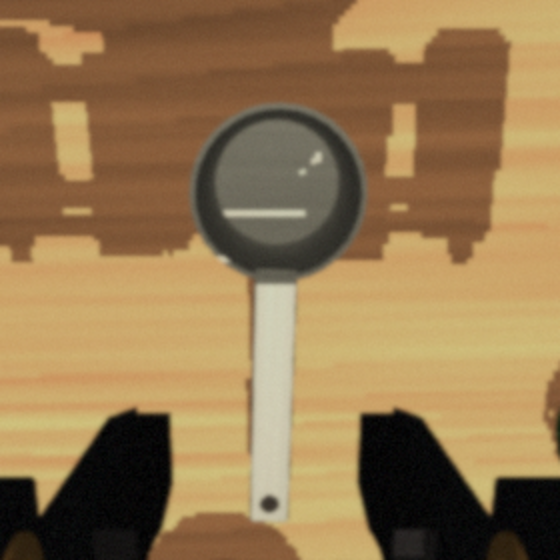

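```bash
python3 - <<'E'
from h import *
b=ray("wrist",(289.5,145),.034);e=ray("wrist",(285,310),.033);print(b,e,np.linalg.norm(b-e),np.degrees(np.arctan2(*(b-e)[1::-1])))
go((.408,-.321,.077),87.7)
E

```

```text
[ 0.45645843 -0.32434108  0.034     ] [ 0.33601349 -0.31927343  0.033     ] 0.12055565118328387 -2.4092658563335623
turn [ 0.  -0.1  1.1] shift [0.0015 0.002  0.0936]
```

```bash
python3 -m handwheel '[0,0,1,0.001,0.002,0.04,0,0,0,1,0.001,0.002,0.07,0,0,0,1,0.001,0.002,0.088,0,0,0,1,0.001,0.002,0.092,0,0,0,1,0.001,0.002,0.092,-1,0,0,1,0.001,0.002,0.092,-1,0,0,1,0.001,0.002,0.092,-1,0,0,1,0.001,0.002,0.092,-1]'
python3 -m handwheel '[0,0,0,0,0,0,-1,0,0,0,0,0,0,-1,0,0,0,0,0,-0.01,-1,0,0,0,0,0,-0.03,-1,0,0,0,0,0,-0.06,-1,0,0,0,0,0,-0.11,-1,0,0,0,0,0,-0.14,-1,0,0,0,0,0,-0.14,-1]'
python3 - <<'E'
from h import *
p=robot.sense()["tcp_pos"];print(p)
# bowl axis about 48.5mm ahead of grip; measured bowl (.4555,-.322)
b=np.array([.456,-.322]); mid=b-.046*np.array([np.cos(-.042),np.sin(-.042)]); print(mid)
# rest c
d=np.array([.422,.3132])-mid;print(d); go((.408+d[0],-.3207+d[1],p[2]),88); print(robot.sense()["q"])
im=robot.snapshot("wrist");cv2.imwrite("pics/w6.png",cv2.resize(im[50:330,150:430,::-1],None,fx=2,fy=2))
E
```

```text
clock: 30.0
tcp_pos: [0.4074, -0.3208, 0.0783]
ee_rot: [3.14, -0.06, 0.001]
wrist_force: [-0.7, -0.6, 1.7]
grip_width: 0.151
grip_force: 29.9
clock: 31.0
tcp_pos: [0.408, -0.321, 0.22]
ee_rot: [3.139, -0.059, 0.006]
wrist_force: [0.2, -0.7, -1.4]
grip_width: 0.15
grip_force: 29.9
[ 0.40798022 -0.3210338   0.21999973]
[ 0.41004057 -0.32006857]
[0.01195943 0.63326857]
turn [ 0.1 -0.2 -0.2] shift [-0.0119 -0.6336 -0.0015]
[ 0.38566892  0.70488681  0.3190219   1.98207924 -0.42580299  0.51483489
 -0.60129558]
```

View pics/w6.png

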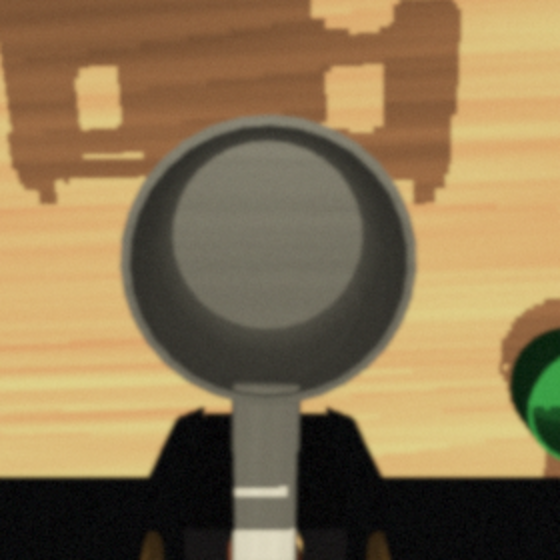

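The scoop hangs level in the grip. I'll carry it across to its rest.

```bash
python3 -m handwheel '[0,0,0,0.005,-0.02,0,-1,0,0,0,0.015,-0.06,0,-1,0,0,0,0.025,-0.105,0,-1,0,0,0,0.03,-0.15,0,-1,0,0,0,0.03,-0.195,0,-1,0,0,0,0.03,-0.24,0,-1,0,0,0,0.03,-0.285,0,-1,0,0,0,0.03,-0.33,0,-1]'
python3 -m handwheel '[0,0,0,0,-0.045,0,-1,0,0,0,0,-0.09,0,-1,0,0,0,-0.01,-0.135,0,-1,0,0,0,-0.02,-0.18,0,-1,0,0,0,-0.03,-0.225,0,-1,0,0,0,-0.038,-0.265,0,-1,0,0,0,-0.042,-0.295,0,-1,0,0,0,-0.042,-0.303,0,-1]'
python3 - <<'E'
from h import *
go((.4199,.3126,.085),88); s=robot.sense();print(s["tcp_pos"],s["q"],s["grip_width"])
c=robot.camera_params("wrist")
im=robot.snapshot("wrist");cv2.imwrite("pics/w7.png",im[:,:,::-1])
E
```

```text
clock: 32.05
tcp_pos: [0.4488, 0.0096, 0.2166]
ee_rot: [3.141, -0.06, -0.005]
wrist_force: [0.5, 0.0, -1.6]
grip_width: 0.147
grip_force: 29.9
clock: 33.05
tcp_pos: [0.4178, 0.3142, 0.2163]
ee_rot: [3.14, -0.053, -0.004]
wrist_force: [-0.9, -0.5, -1.0]
grip_width: 0.151
grip_force: 29.9
turn [0.1 0.1 0.1] shift [0.0024 0.0013 0.1313]
[0.41783473 0.31415194 0.21629072] [-1.04326465  0.75995232  0.53335565  1.97509903 -0.67845024  0.59332422
 -1.65352959] 0.15095627560212482
```

View pics/w7.png

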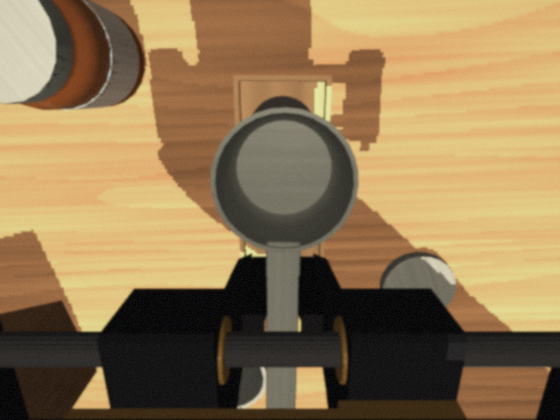

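The scoop is centred over its rest and aligned with it: bowl at (285,178), box edges at x = 235 and 330. I'll lower it.

```bash
python3 -m handwheel '[0,0,0,0.002,0,0.04,-1,0,0,0,0.002,0,0.08,-1,0,0,0,0.002,0,0.105,-1,0,0,0,0.002,0,0.12,-1,0,0,0,0.002,0,0.128,-1,0,0,0,0.002,0,0.131,-1,0,0,0,0.002,0,0.133,-1,0,0,0,0.002,0,0.133,-1]'
python3 - <<'E'
from h import *
go((.4199,.3126,.083),88);print(robot.sense()["tcp_pos"])
E
```

```text
clock: 34.1
tcp_pos: [0.4215, 0.3125, 0.0853]
ee_rot: [-3.14, 0.059, -0.001]
wrist_force: [-0.6, 0.0, -0.4]
grip_width: 0.152
grip_force: 29.9
turn [-0.  -0.  -0.2] shift [-0.0016  0.      0.0023]
[0.42145552 0.3125417  0.08534193]
```

```bash
python3 -m handwheel '[0,0,0,-0.001,0,0.002,-1,0,0,0,-0.001,0,0.002,-1,0,0,0,-0.001,0,0.002,-0.2,0,0,0,-0.001,0,0.002,-0.2,0,0,0,-0.001,0,0.002,-0.2,0,0,0,-0.001,0,0.002,-0.2]'
python3 -m handwheel '[0,0,0,0,0,-0.03,-0.2,0,0,0,0,0,-0.08,-0.2,0,0,0,0,0,-0.14,-0.2,0,0,0,-0.05,-0.06,-0.16,-0.2,0,0,0,-0.05,-0.12,-0.16,-0.2,0,0,0,-0.05,-0.18,-0.16,-0.2,0,0,0,-0.05,-0.23,-0.16,-0.2,0,0,0,-0.05,-0.23,-0.16,-0.2]'
python3 - <<'E'
from h import *
im=robot.snapshot("top");cv2.imwrite("pics/t9.png",im[:,:,::-1]);s=robot.sense();print(s["tcp_pos"])
# expected (u,v) of lid centres & bowl, white-lid / steel segmentation
g=im.astype(int);sat=g.max(2)-g.min(2)
for n,p,r in[("sq",(.6476,.1457,.097),14),("sm",(.6403,.0532,.083),11),("rd",(.6323,-.041,.103),14),("ob",(.6244,-.1347,.111),16)]:
    u,v=proj("top",p).round().astype(int);w=sat[v-r:v+r+1,u-r:u+r+1];b=g[v-r:v+r+1,u-r:u+r+1].min(2)
    y,x=np.nonzero((b>125)&(w<45));print(n,(u,v),"lid centre",x.mean()-r+u if len(x) else 0,y.mean()-r+v if len(x) else 0,len(x), "centre px",im[v,u])
for n,p in[("bowl",(.468,.3115,.039)),("hend",(.348,.316,.038))]: print(n,proj("top",p).round(1))
a=im[185:255,135:175].min(2)
for row in a[::2,::2]:print(*[f"{v:3d}" for v in row])
E
```

```text
clock: 34.85
tcp_pos: [0.4203, 0.3124, 0.0829]
ee_rot: [-3.141, 0.06, -0.0]
wrist_force: [0.6, -0.7, 0.7]
grip_width: 0.404
grip_force: 0.0
clock: 35.85
tcp_pos: [0.3766, 0.5495, 0.2417]
ee_rot: [-3.138, 0.046, 0.001]
wrist_force: [-0.2, -0.8, -0.1]
grip_width: 0.402
grip_force: 0.0
[0.37784655 0.54585995 0.24196423]
sq (np.int64(212), np.int64(133)) lid centre 212.53125 132.3125 352 centre px [112 103  93]
sm (np.int64(246), np.int64(138)) lid centre 247.66423357664235 133.7080291970803 137 centre px [117 109 100]
rd (np.int64(281), np.int64(139)) lid centre 280.5705882352941 137.6794117647059 340 centre px [117 109  98]
ob (np.int64(316), np.int64(141)) lid centre 315.061919504644 139.39628482972137 323 centre px [115 107  96]
bowl [152.2 201.6]
hend [148.3 245. ]
 95  98  96  95  96  91  99  95  95  93  96  90  88  88  88  89  92  90  86  91
100  96  96  94 100 100  89  84  86  81  93  91  91  91  91  87  93  89  92  89
101 100 103 106  87  89  96  93  96  95  90  91  95  99  90 101 108  60  96  92
100  94  97 111  69 126 116 118 116 104  69  90  92 106 111 115 116  52  94  94
 95
[... 1776 characters left out ...]
 111 135 147 112  33 104 110 116 118 115  51 102  99  98  97
 87 114  62 120 113 111 136 145  80  38 106 107 114 117 117  48  96  92  95  93
 99 114  97 120 113 115 120 119  80  45 102 110 117 120 116  57 109 108 106 105
 95 109 112 114 114 107 120 123  80  65 110 107 118 115 115  58  99  98 101  99
 99  97 112 116 112 110 129 121  73  77 105 107 117 116 110  90 102 102  99 100
100  84 118 117 112 115 116 116 113 114 105 112 122 115  98  88  97  99  96  99
103 106 105  99 100 114 110 106 108 100  96  96  95 101  91  92  99  95  98  96
100  97  96  89  94  95  99  99  91  96 100  90 102 100  73  96  99  99 101 102
 65  61  87 102 104 102 103 101 101  96  97  97  98 101  99 100  94  99  93 100
```

```bash
python3 -c "
from rig import robot
print(robot.close_job())"
```

```text
the job is handed in; nothing more can be done
None
```

I handed the job in at about 36 s: all four buttons were pressed to their stops, each canister was set in its own slot, and the scoop was laid in its rest. A last camera check agreed with those positions, but no verdict came back.

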